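Free the last tray pocket and load the camera module

TASK

Someone left the cylindrical metal magnifier standing in the last empty pocket of the black three-pocket component tray. Stand the magnifier upright in its round steel dish, then pick up the camera module waiting on the bench outside the tray and load it into the pocket you have freed, lens up, sitting flat on the pocket floor with its long side along the pocket's long side. Set both down gently without dropping or tipping them over, and let go.

Things in the scene. Friction and masses are not known exactly. Their poses are not given: they have to be found in the camera images.
- tray: Black tray, fixed, 90 (x) x 280 (y) x 12 mm high; origin: centre of underside, z up. Three pockets centred at y = -90, 0, +90 mm, x = 0, each 70 mm along tray x (long side) by 56 along y, floor 4 mm above the origin, 8 mm deep. Two hold camera modules like the one to load, about centred, tops 48 mm above the bench; the magnifier stands in the third (any of the three).
- loupe: The magnifier: a plain upright aluminium cylinder, 40 mm diameter, 50 mm high, with two thin black rubber bands and a glass top, about 0.1 kg. Origin: centre of its underside, z along its axis, up. It starts upright on the floor of the pocket that holds no module, up to 8 mm off its centre; its yaw means nothing.
- module: Camera module, lens up on the bench outside the tray, 0.09 kg. Grey base 48 (x) x 34 (y) x 14 mm; on its centre an upright black barrel, 34 mm diameter, from 14 to 44 mm height. Origin: centre of underside, x along the long side, z up. Grip across y (34 mm) or by the barrel. Same if turned half round. Not the flat housing without barrel, nor the bare barrel without base, on the bench.
- dish: The magnifier's dish: shallow round stainless steel dish, fixed, 76 mm outside diameter, about 66 mm inside at the floor, rim 10 mm high, inner floor 3 mm above the origin. Origin: centre of its underside, z up. It is to the left or right of the tray, the module to load on the other side.
There are look-alikes about, which are no part of the job. What is shaped like the loupe but green is not meant.

How it is judged:
On the way:
1. the magnifier stands released in its dish (horizontal distance between loupe and dish below 0.018 m and z of loupe in the frame of dish below 0.007 m and angle between loupe's own z axis and vertical below 0.1 rad and contact force between the fingers and loupe below 0.2 N and linear speed of loupe below 0.03 m/s), for 0.2 s.
At the end, for the whole second after the job is handed in: Magnifier upright on its dish floor within 18 mm of the dish centre; module lens up, flat on the freed pocket's floor, within 14 mm of its centre along each tray axis, long side within 17 degrees of the pocket's; neither tilted over about 6 degrees; both released, at rest (all of step 1 and x of module in the frame of tray between -0.014 and 0.014 m and (y of module in the frame of tray between -0.104 and -0.076 m or y of module in the frame of tray between -0.014 and 0.014 m or y of module in the frame of tray between 0.076 and 0.104 m) and z of module in the frame of tray below 0.008 m and angle between module's own z axis and vertical below 0.1 rad and angle between the x axis of module and the x axis of tray, either way round below 0.3 rad and contact force between the fingers and module below 0.2 N and linear speed of module below 0.03 m/s); the robot touches nothing.
It fails at once if the magnifier is dropped (falls ungripped faster than 0.7 m/s, about 25 mm of fall) (contact force between the fingers and loupe below 0.1 N and linear speed of loupe above 0.7 m/s).
It fails at once if the camera module is dropped (falls ungripped faster than 0.7 m/s, about 25 mm of fall) (contact force between the fingers and module below 0.1 N and linear speed of module above 0.7 m/s).
It fails at once if the magnifier is tipped over by more than 45 degrees (angle between loupe's own z axis and vertical above 0.79 rad).
It fails at once if the camera module is tipped over by more than 45 degrees (angle between module's own z axis and vertical above 0.79 rad).
It also fails if it takes over 61 s, if anything falls off the work surface, if the arm or the gripper's body presses on something with over 40 N, if the wrist force passes 120 N, or if a joint passes its speed limit or range.

ROBOT

A 7-joint arm with a two-finger parallel gripper is mounted at the origin on the work surface. World frame = base frame: x ahead of the robot, y to its left, z up, the work surface at z = 0. Lengths are in m, angles in rad, forces in N, time in s.
With the tool pointing down it reaches from about 0.4 to 0.875 m from the base axis. Payload 19.3 kg.
Tool frame: the origin (TCP) lies at the very end of the fingers, on their centre line; the grasp point (between the pads) lies bot.tcp_to_grasp behind it (bot.tcp_to_grasp is the distance from the TCP to the grasp point, in m); z points along the fingers, y is the direction in which the jaws open and shut (so a half turn about z gives the same grasp; the last joint's range is limited). The gripper opens to 85 mm and grips with 20 to 120 N. Pads are 22 mm wide; open, the fingers measure 114 mm over their backs; the gripper's body (76 mm by 85 mm) begins 54 mm behind the grasp point. The pads swing forward as they close: fully open they stand 13 mm farther back than shut.
Start: joints at [-1.398, 0.521, -0.036, 1.599, 0.021, 1.021, -0.113], TCP at [0.15, 0.607, 0.192] pointing down, gripper open.
Joint ranges: [-2.91, 2.91], [-0.3, 2.13], [-1.5, 1.42], [0.17, 2.43], [-1.26, 4.41], [0.16, 1.93], [-2.52, 2.52]. Speed limits (rad/s): [1.89, 1.89, 2.39, 2.39, 3.01, 3.01, 3.01].

INTERFACE

Orientations are given as [roll, pitch, yaw] about the fixed x, y, z axes, in that order (R = Rz(yaw) Ry(pitch) Rx(roll)).
In Python, from workcell import bot gives the robot as it stands.
- The arm moves only by the tool servo_tool, never from a script. Its argument "targets" is a list of rows, each a list of 2 entries, a list of its own where there are three numbers: the shift along the tool's x, y, z in units of 0.05 m (1.0 is 0.05 m), then the turn about the tool's z in units of 5 degrees (1.0 is 5 degrees). A call has 1 to 12 rows; each row shifts and turns the commanded pose from where the row before left it, along the tool's axes as they then stand; what a row does not reach is not made up. A row lasts 1/8 s, in which the tool goes at most 62.5 mm and 10.7 degrees, less where a joint would pass 70% of its speed; a pose out of reach is approached as far as the arm can. A call with a number of a shift or a turn outside -1 to 1 is refused whole. A call with a gripper value outside its range is refused whole. "gripper" is the opening, from -1 (shut) to 1 (fully open), so that 0 is half open, set as the call begins (left out, the last holds). The fingers move at their own pace and stop on an object; "newtons" is the grip in N (left out, the last holds). Time passes only in rows, so rows that do not move let the fingers close. It gives the time, the measured TCP pose, the force and the opening at its end, in the units of the state.
- bot.observe(): the state, without advancing time (a new reading comes with each control period).
- bot.grab_frame(name): name is "scene" or "top" or "wrist"; returns the picture (420x560x3 uint8, blue, green, red); there is no depth.
- bot.get_calibration(name): a dict with "fx", "fy", "cx", "cy" (pixels), "pose" (4x4, takes a point from camera to world coordinates). Camera axes: x right, y up, looking along -z (the intrinsics and any distortion apply to the point x, -y, -z); pixel columns grow to the right and rows downward; lengths in m; the calibration is good to about 2 mm. The wrist camera is an equidistant fisheye: a pixel r from the principal point sees the ray r / f radians off the axis. A picture is of the moment at which its call begins: read the wrist's pose just before it. get_calibration takes no time and is no camera call; for the wrist camera it gives the pose at the moment of the call.
- bot.job_done(): hands the job in, once; it reports no verdict.
The state is a dict: "clock": time; "qpos": joint angles; "qd": joint speeds; "joint_efforts": joint torques, N m; "position": TCP position; "tool_rot": TCP orientation; "force": force on the tool from outside, world axes, zero at the start; "moment": the same for the moment, N m; "grip_width": finger opening in m.
Only numpy, scipy, OpenCV 4.12 (cv2) and the standard library are available. Lean on these libraries where they do the work, as an engineer would, in place of code of your own. Each camera call takes 0.05 s, during which the arm holds its last target.

## Working session

There is one attempt and no reset: what is moved stays moved. The work goes in short steps, Python scripts to look and compute and a tool call to move; the robot and the scene stay as the last step left them, time stands still between calls to the robot, and variables do not carry over. Pictures are saved under pics/ and viewed, and the job is handed in when it is done.

Besides the shell and the picture viewer there is one more tool, called after "Call:" by a JSON object that holds its "api" and its "payload". servo_tool: Moves the arm, as the interface text tells. Its arguments: {"type":"object","properties":{"targets":{"type":"array","items":{"type":"array"}},"gripper":{"type":"number"},"newtons":{"type":"number"}},"required":["targets"]}

```bash
mkdir -p pics; python3 - <<'E'
from workcell import bot
import cv2,numpy as np
s=bot.observe();print({k:np.round(s[k],3) for k in ['clock','position','tool_rot','grip_width','force']},bot.tcp_to_grasp)
for n in ['scene','top']:
    c=bot.get_calibration(n);print(n,{k:np.round(v,3) for k,v in c.items()})
    cv2.imwrite(f'pics/{n}0.png',bot.grab_frame(n))
E
```

```text
{'clock': np.float64(0.0), 'position': array([0.15 , 0.606, 0.191]), 'tool_rot': array([-3.14 ,  0.   ,  2.899]), 'grip_width': np.float64(0.086), 'force': array([0.444, 0.598, 1.08 ])} 0.0187
scene {'fx': np.float64(507.964), 'fy': np.float64(507.964), 'cx': np.float64(281.736), 'cy': np.float64(205.639), 'pose': array([[-0.353, -0.502,  0.79 ,  1.476],
       [ 0.935, -0.17 ,  0.31 ,  0.362],
       [-0.021,  0.848,  0.529,  0.673],
       [ 0.   ,  0.   ,  0.   ,  1.   ]])}
top {'fx': np.float64(510.234), 'fy': np.float64(510.234), 'cx': np.float64(287.946), 'cy': np.float64(208.618), 'pose': array([[-0.016,  0.996, -0.085,  0.459],
       [-1.   , -0.017, -0.012, -0.014],
       [-0.013,  0.084,  0.996,  1.158],
       [ 0.   ,  0.   ,  0.   ,  1.   ]])}
```

View pics/top0.png

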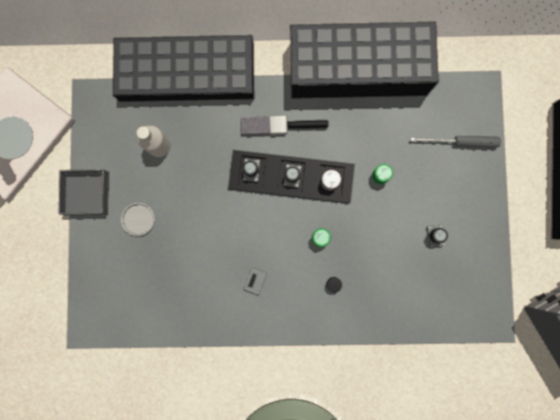

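View pics/scene0.png

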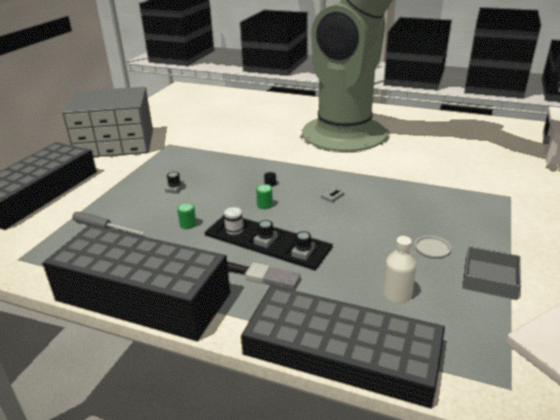

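The top view shows the tray near (292,177), the loupe in its right pocket at (331,180), the dish at (138,219) and the module at (438,236). Green look-alikes are at (383,174) and (321,238), and the decoy housing and barrel are at (255,281) and (334,285). The scene view agrees. Next I measure.

```bash
cat > h.py <<'E'
import cv2,numpy as np
def ray(c,u,v):
    d=np.array([(u-c['cx'])/c['fx'],-(v-c['cy'])/c['fy'],-1.]);P=c['pose'];return P[:3,3],P[:3,:3]@d
def plane(c,u,v,z):
    o,d=ray(c,u,v);return o+d*(z-o[2])/d[2]
def proj(c,p):
    P=c['pose'];q=P[:3,:3].T@(np.asarray(p)-P[:3,3]);return np.array([c['cx']+c['fx']*q[0]/-q[2],c['cy']+c['fy']*q[1]/q[2]])
E
python3 - <<'E'
from workcell import bot
from h import *
c=bot.get_calibration('top');im=cv2.imread('pics/top0.png')
# tray black
g=cv2.cvtColor(im,cv2.COLOR_BGR2GRAY)
a=cv2.resize(im[140:300,110:290],None,fx=4,fy=4,interpolation=cv2.INTER_CUBIC)
cv2.imwrite('pics/tl.png',a)
a=cv2.resize(im[140:300,290:470],None,fx=4,fy=4,interpolation=cv2.INTER_CUBIC)
cv2.imwrite('pics/tr.png',a)
m=(g<35).astype(np.uint8); m[:140]=0;m[215:]=0;m[:,:220]=0;m[:,365:]=0
m=cv2.morphologyEx(m,cv2.MORPH_CLOSE,np.ones((5,5)))
cs=max(cv2.findContours(m,0,2)[0],key=cv2.contourArea)
b=cv2.boxPoints(cv2.minAreaRect(cs));print(b)
w=np.array([plane(c,*p,.012) for p in b]);print(w.round(3),[np.linalg.norm(w[i]-w[i-1]).round(3) for i in range(4)],w.mean(0))
E
```

```text
[[316.02594 190.09843]
 [319.68915 183.81865]
 [332.43524 191.25389]
 [328.77203 197.53368]]
[[ 0.597 -0.065  0.012]
 [ 0.611 -0.074  0.012]
 [ 0.593 -0.102  0.012]
 [ 0.579 -0.093  0.012]] [np.float64(0.033), np.float64(0.017), np.float64(0.033), np.float64(0.017)] [ 0.59510984 -0.08345764  0.012     ]
```

View pics/tl.png

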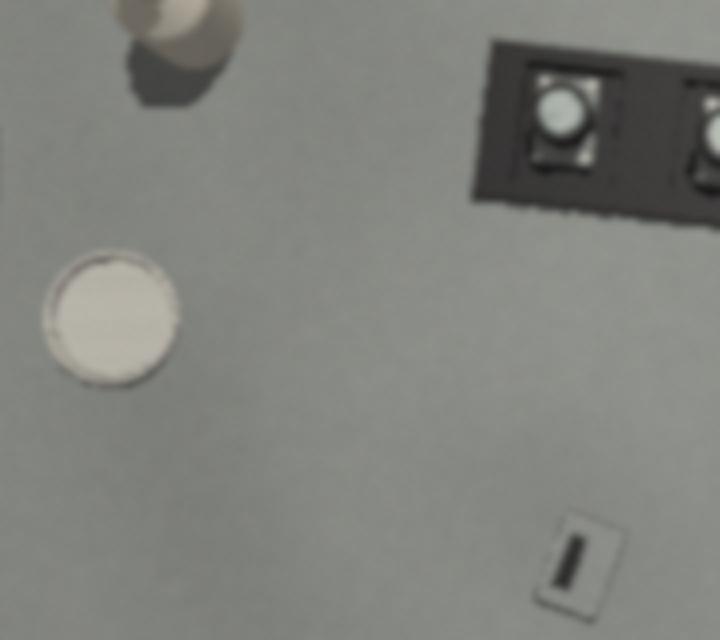

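View pics/tr.png

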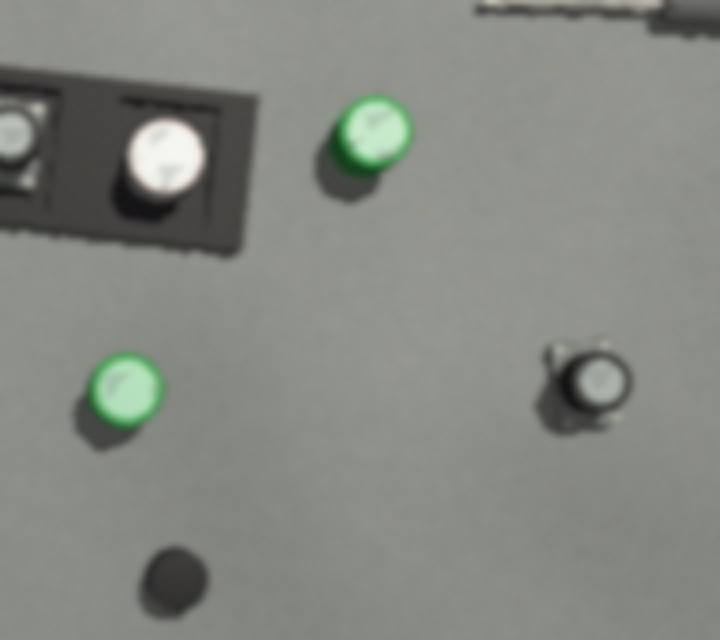

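```bash
python3 - <<'E'
from workcell import bot
from h import *
c=bot.get_calibration('top');im=cv2.imread('pics/top0.png')
g=cv2.cvtColor(im,cv2.COLOR_BGR2GRAY)
m=(g<85).astype(np.uint8); m[:140]=0;m[215:]=0;m[:,:220]=0;m[:,365:]=0
m=cv2.morphologyEx(m,cv2.MORPH_CLOSE,np.ones((5,5)))
cs=max(cv2.findContours(m,0,2)[0],key=cv2.contourArea)
b=cv2.boxPoints(cv2.minAreaRect(cs))
w=np.array([plane(c,*p,.012) for p in b]);print('tray',w.round(3),[np.linalg.norm(w[i]-w[i-1]).round(3) for i in range(4)],w.mean(0).round(4))
e=sorted([w[i]-w[i-1] for i in range(4)],key=np.linalg.norm)[3];e=e*np.sign(e[1]);yw=np.arctan2(-e[0],e[1]);print('yaw',np.degrees(yw))
T=w.mean(0)
for y in(-.09,0,.09):print(y,(T+e/np.linalg.norm(e)*y).round(4))
def blob(name,mask,box,z):
    x0,y0,x1,y1=box;mm=np.zeros_like(g);mm[y0:y1,x0:x1]=mask[y0:y1,x0:x1]
    k=max(cv2.findContours(mm,0,1)[0],key=cv2.contourArea)
    (u,v),(a,b2),t=cv2.fitEllipse(k);s=np.linalg.norm(plane(c,u,v,z)-c['pose'][:3,3])/c['fx']
    print(name,round(u,1),round(v,1),'d mm',round(a*s*1e3),round(b2*s*1e3),plane(c,u,v,z).round(4))
br=lambda t:(g>t).astype(np.uint8)
blob('loupe',br(165),(318,164,346,195),.054)
blob('dish',br(150),(115,195,162,245),.008)
blob('lens',br(125),(430,228,448,243),.044)
d=(g<75).astype(np.uint8)
blob('barrel',d,(428,224,452,246),.044)
for x in range(426,452,2):print(x,g[222:252:2,x])
E
```

```text
tray [[ 0.602  0.135  0.012]
 [ 0.693  0.124  0.012]
 [ 0.654 -0.151  0.012]
 [ 0.564 -0.138  0.012]] [np.float64(0.276), np.float64(0.092), np.float64(0.278), np.float64(0.091)] [ 0.6282 -0.0077  0.012 ]
yaw -7.9379586070803
-0.09 [ 0.6157 -0.0968  0.012 ]
0 [ 0.6282 -0.0077  0.012 ]
0.09 [0.6406 0.0815 0.012 ]
loupe 331.2 178.4 d mm 37 38 [ 0.6167 -0.0968  0.054 ]
dish 137.7 219.6 d mm 65 78 [0.5371 0.3404 0.008 ]
lens 440.1 234.9 d mm 22 23 [ 0.4899 -0.331   0.044 ]
barrel 433.4 238.2 d mm 28 37 [ 0.4831 -0.3163  0.044 ]
426 [146 147 126  93  89 111 112  94  74  69  69  73  89 129 139]
428 [146 144 135 121 107  88  59  55  58  61  63  63  65 107 137]
430 [147 142 150 148 114  66  32  26  37  52  61  64  67  90 135]
432 [146 142 135 126  65  28  34  28  22  27  55  71  77  93 137]
434 [146 144 134  99  47  72  96  91  63  36  39  65  69 109 137]
436 [147 143 136  87  81 135 163 165 134  70  40  62  68 121 137]
438 [146 135 132  81 127 163 163 168 169 112  49  65  72 120 136]
440 [145 137 152  91 147 166 161 167 173 130  68 105  93 124 137]
442 [145 142 149 101 121 161 169 174 173 118  91 135 120 135 137]
444 [144 144 143 125  88 136 166 165 142  87 117 155 139 140 137]
446 [143 144 143 142 120  91 101  97  90 115 138 142 139 139 138]
448 [143 142 143 143 141 132 120 120 131 139 140 139 139 140 139]
450 [143 143 143 144 144 143 143 142 142 141 141 139 140 140 139]
```

```bash
cat >> h.py <<'E'
def plan(s,tgt,yawdeg,n):
    """straight path in n equal rows; returns shifts in units of .05, turn unit of 5deg"""
    p=np.array(s['position']);y=s['tool_rot'][2]
    dy=(np.radians(yawdeg)-y+np.pi)%(2*np.pi)-np.pi
    D=(np.array(tgt)-p)/n;rows=[]
    for i in range(n):
        a=y+dy*i/n
        ex=np.array([np.cos(a),np.sin(a),0]);ey=np.array([np.sin(a),-np.cos(a),0])
        rows.append([[round(float(D@ex)/.05,2),round(float(D@ey)/.05,2),round(-float(D[2])/.05,2)],round(-np.degrees(dy)/n/5,2)])
    # turn before or after the shift in a row is a second-order matter; feedback corrects
    print(str(rows).replace(' ',''))
E
python3 - <<'E'
from workcell import bot
from h import *
plan(bot.observe(),[.6157,-.0968,.19],82,20)
E
```

```text
[[[-0.62,-0.57,0.0],np.float64(0.84)],[[-0.66,-0.52,0.0],np.float64(0.84)],[[-0.7,-0.47,0.0],np.float64(0.84)],[[-0.73,-0.42,0.0],np.float64(0.84)],[[-0.76,-0.37,0.0],np.float64(0.84)],[[-0.78,-0.31,0.0],np.float64(0.84)],[[-0.8,-0.25,0.0],np.float64(0.84)],[[-0.82,-0.19,0.0],np.float64(0.84)],[[-0.83,-0.13,0.0],np.float64(0.84)],[[-0.84,-0.07,0.0],np.float64(0.84)],[[-0.84,-0.01,0.0],np.float64(0.84)],[[-0.84,0.05,0.0],np.float64(0.84)],[[-0.84,0.12,0.0],np.float64(0.84)],[[-0.82,0.18,0.0],np.float64(0.84)],[[-0.81,0.24,0.0],np.float64(0.84)],[[-0.79,0.3,0.0],np.float64(0.84)],[[-0.77,0.35,0.0],np.float64(0.84)],[[-0.74,0.41,0.0],np.float64(0.84)],[[-0.71,0.46,0.0],np.float64(0.84)],[[-0.67,0.51,0.0],np.float64(0.84)]]
```

Call:
{"api": "servo_tool", "payload": {"targets": [[[-0.62, -0.57, 0], 0.84], [[-0.66, -0.52, 0], 0.84], [[-0.7, -0.47, 0], 0.84], [[-0.73, -0.42, 0], 0.84], [[-0.76, -0.37, 0], 0.84], [[-0.78, -0.31, 0], 0.84], [[-0.8, -0.25, 0], 0.84], [[-0.82, -0.19, 0], 0.84], [[-0.83, -0.13, 0], 0.84], [[-0.84, -0.07, 0], 0.84]], "gripper": 1, "newtons": 30}}

```text
clock: 1.35
position: [0.3834, 0.2548, 0.1919]
tool_rot: [-3.142, -0.0, 2.163]
force: [0.9, 0.6, -0.7]
grip_width: 0.0855
```

Call:
{"api": "servo_tool", "payload": {"targets": [[[-0.84, -0.01, 0], 0.84], [[-0.84, 0.05, 0], 0.84], [[-0.84, 0.12, 0], 0.84], [[-0.82, 0.18, 0], 0.84], [[-0.81, 0.24, 0], 0.84], [[-0.79, 0.3, 0], 0.84], [[-0.77, 0.35, 0], 0.84], [[-0.74, 0.41, 0], 0.84], [[-0.71, 0.46, 0], 0.84], [[-0.67, 0.51, 0], 0.84], [[0, 0, 0], 0]]}}

```text
clock: 2.72
position: [0.6168, -0.0985, 0.1913]
tool_rot: [-3.141, 0.002, 1.428]
force: [-0.8, -0.4, -1.2]
grip_width: 0.0851
```

```bash
python3 - <<'E'
from workcell import bot
from h import *
s=bot.observe();print({k:np.round(s[k],3) for k in ['clock','position','tool_rot','qpos','force']})
c=bot.get_calibration('wrist');print({k:np.round(v,3) for k,v in c.items()})
cv2.imwrite('pics/w1.png',bot.grab_frame('wrist'))
E
```

```text
{'clock': np.float64(2.725), 'position': array([ 0.617, -0.099,  0.191]), 'tool_rot': array([-3.141e+00,  2.000e-03,  1.428e+00]), 'qpos': array([-0.263,  0.571,  0.497,  1.621, -0.303,  1.028,  0.183]), 'force': array([-0.757, -0.447, -1.164])}
{'fx': np.float64(325.192), 'fy': np.float64(325.192), 'cx': np.float64(279.483), 'cy': np.float64(206.352), 'pose': array([[ 0.99 ,  0.136,  0.043,  0.628],
       [-0.142,  0.943,  0.299, -0.023],
       [ 0.001, -0.302,  0.953,  0.374],
       [ 0.   ,  0.   ,  0.   ,  1.   ]])}
```

View pics/w1.png

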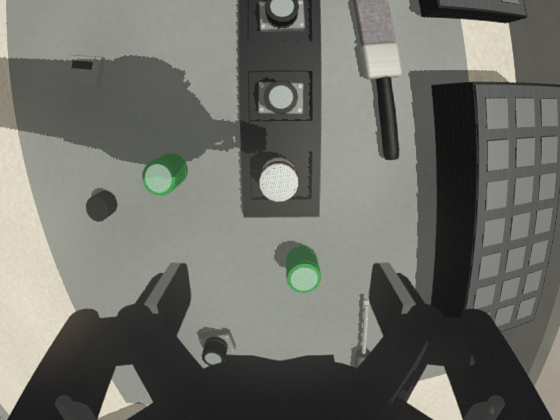

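The wrist view shows the loupe top at about (279,181), inside the end pocket. The two modules are above it in the picture, and the green look-alikes are well clear.

```bash
cat >> h.py <<'E'
def wplane(c,u,v,z):
    x=(u-c['cx'])/c['fx'];y=(v-c['cy'])/c['fy'];r=np.hypot(x,y)+1e-12
    d=c['pose'][:3,:3]@np.array([np.sin(r)*x/r,-np.sin(r)*y/r,-np.cos(r)]);o=c['pose'][:3,3]
    return o+d*(z-o[2])/d[2]
E
python3 - <<'E'
from workcell import bot
from h import *
c=bot.get_calibration('wrist');im=cv2.imread('pics/w1.png');g=cv2.cvtColor(im,cv2.COLOR_BGR2GRAY)
m=(g>150).astype(np.uint8);mm=np.zeros_like(m);mm[150:210,250:305]=m[150:210,250:305]
mm=cv2.morphologyEx(mm,cv2.MORPH_CLOSE,np.ones((7,7)))
k=max(cv2.findContours(mm,0,1)[0],key=cv2.contourArea)
x,y,w,h=cv2.boundingRect(k);print(x,y,w,h,cv2.fitEllipse(k))
W=np.array([wplane(c,*p[0],.054)[:2] for p in k]);(cc,r)=cv2.minEnclosingCircle(W.astype(np.float32));print('loupe',cc,r)
# tray near edges: corners (244,216),(320,216)
for p in [(244,216),(320,216)]:print('traycorner',wplane(c,*p,.012).round(4))
for p in [(249,151),(311,151),(249,200),(311,200)]:print('pocket',wplane(c,*p,.012).round(4))
E
python3 - <<'E'
import cv2
im=cv2.imread('pics/w1.png');cv2.imwrite('pics/w1z.png',cv2.resize(im[120:230,220:340],None,fx=5,fy=5,interpolation=cv2.INTER_CUBIC))
E
```

```text
260 164 38 38 ((278.486083984375, 182.14772033691406), (36.764244079589844, 37.6018180847168), 86.34440612792969)
loupe (0.6158572435379028, -0.09593623131513596) 0.019784606993198395
traycorner [ 0.5684 -0.1403  0.012 ]
traycorner [ 0.6575 -0.1529  0.012 ]
pocket [ 0.5869 -0.0651  0.012 ]
pocket [ 0.6557 -0.0748  0.012 ]
pocket [ 0.5776 -0.1217  0.012 ]
pocket [ 0.649  -0.1317  0.012 ]
```

View pics/w1z.png

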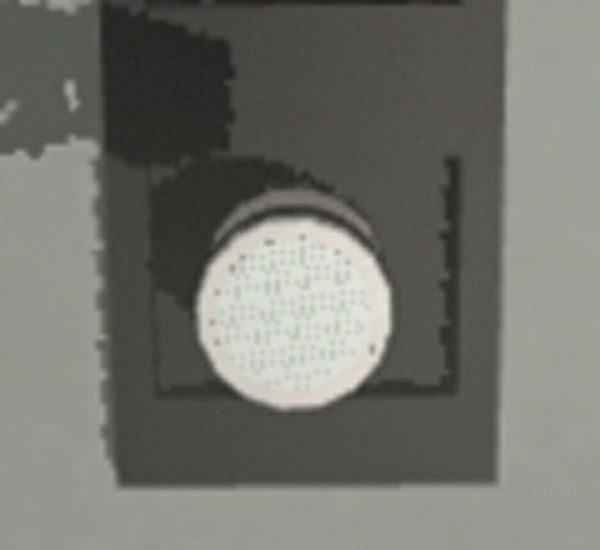

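Call:
{"api": "servo_tool", "payload": {"targets": [[[0.05, -0.03, 0.5], 0], [[0, 0, 0.7], 0], [[0, 0, 0.7], 0], [[0, 0, 0.6], 0], [[0, 0, 0.5], 0], [[0, 0, 0.3], 0], [[0, 0, 0.14], 0], [[0, 0, 0], 0]]}}

```text
clock: 3.78
position: [0.6153, -0.0926, 0.0201]
tool_rot: [3.141, -0.0, 1.433]
force: [-0.6, 0.2, 0.1]
grip_width: 0.0854
```

Call:
{"api": "servo_tool", "payload": {"targets": [[[0, 0, 0], 0], [[0, 0, 0], 0], [[0, 0, 0], 0], [[0, 0, 0], 0], [[0, 0, 0], 0], [[0, 0, 0], 0], [[0, 0, 0], 0]], "gripper": -0.4, "newtons": 30}}

```text
clock: 4.65
position: [0.6153, -0.0928, 0.0199]
tool_rot: [3.142, 0.0, 1.433]
force: [0.7, 0.2, 0.1]
grip_width: 0.0255
```

The fingers closed to 25.5 mm on a 40 mm loupe, so the grasp failed. I'll look before doing anything else.

```bash
python3 - <<'E'
from workcell import bot
from h import *
s=bot.observe();print({k:np.round(s[k],3) for k in ['clock','position','tool_rot','qpos','force','grip_width']})
a=bot.grab_frame('wrist');b=bot.grab_frame('scene');t=bot.grab_frame('top')
cv2.imwrite('pics/w2.png',a);cv2.imwrite('pics/s2.png',cv2.resize(b[130:290,150:360],None,fx=3.6,fy=3.6,interpolation=cv2.INTER_CUBIC));cv2.imwrite('pics/t2.png',t)
E
```

```text
{'clock': np.float64(4.65), 'position': array([ 0.615, -0.093,  0.02 ]), 'tool_rot': array([3.142, 0.   , 1.433]), 'qpos': array([-0.196,  0.777,  0.382,  1.742, -0.415,  0.704,  0.269]), 'force': array([0.702, 0.182, 0.059]), 'grip_width': np.float64(0.026)}
```

View pics/w2.png

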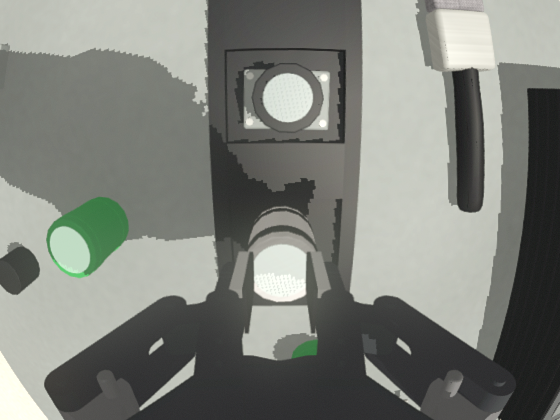

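View pics/s2.png

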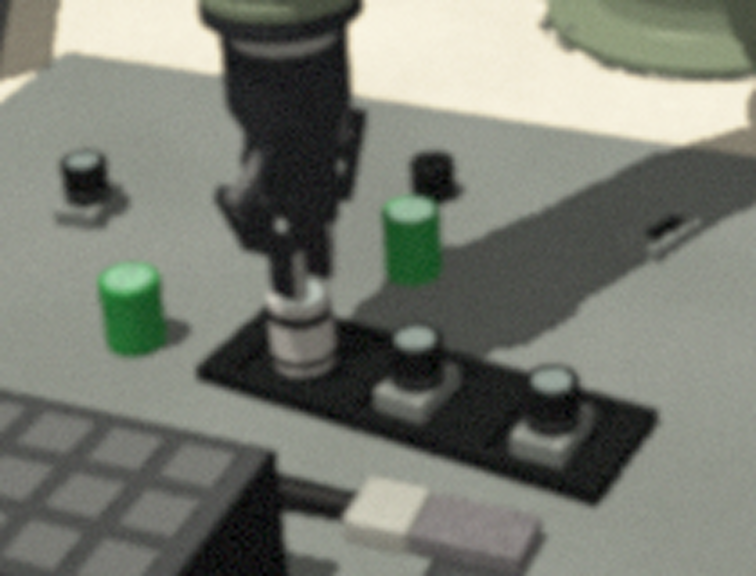

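```bash
python3 - <<'E'
from workcell import bot
from h import *
c=bot.get_calibration('wrist');print(c['pose'].round(3))
def wproj(c,p):
    P=c['pose'];q=P[:3,:3].T@(np.asarray(p)-P[:3,3]);x,y,z=q[0],-q[1],-q[2];r=np.hypot(x,y);t=np.arctan2(r,z)
    return np.array([c['cx']+c['fx']*t*x/r,c['cy']+c['fy']*t*y/r])
s=bot.observe();p=np.array(s['position'])
for dz in(0,.0187,.04,.06):print('TCP+',dz,wproj(c,p+[0,0,dz]))
for z in(.044,.054,.064):print('loupe',z,wproj(c,[.6158,-.096,z]),wplane(c,282,272,z))
for v in (205,302): print(wplane(c,282,v,.054))
sc=bot.get_calibration('scene')
for q in ([.6158,-.096,.054],p,p+[0,0,.05]):print(( proj(sc,q)-[150,130])*3.6)
im=cv2.imread('pics/w2.png');cv2.imwrite('pics/w2z.png',cv2.resize(im[190:370,180:380],None,fx=3.8,fy=3.3,interpolation=cv2.INTER_CUBIC))
im=cv2.imread('pics/t2.png');cv2.imwrite('pics/t2z.png',cv2.resize(im[130:260,250:410],None,fx=4,fy=4,interpolation=cv2.INTER_CUBIC))
E
```

```text
[[ 0.99   0.132  0.041  0.626]
 [-0.138  0.945  0.298 -0.017]
 [ 0.001 -0.301  0.954  0.203]
 [ 0.     0.     0.     1.   ]]
TCP+ 0 [278.34067101 235.6866743 ]
TCP+ 0.0187 [278.2618952  248.64122918]
TCP+ 0.04 [278.15378791 266.70000864]
TCP+ 0.06 [278.02924807 287.93147659]
loupe 0.044 [280.10536752 258.0164768 ] [ 0.61564269 -0.10478779  0.044     ]
loupe 0.054 [280.15709029 266.6563286 ] [ 0.61631331 -0.09927109  0.054     ]
loupe 0.064 [280.21434946 276.24999062] [ 0.61698393 -0.0937544   0.064     ]
[ 0.62123889 -0.06318073  0.054     ]
[ 0.61376048 -0.11807036  0.054     ]
[296.01735721 296.66443367]
[304.87567262 342.03628144]
[299.26155005 275.65192677]
```

View pics/w2z.png

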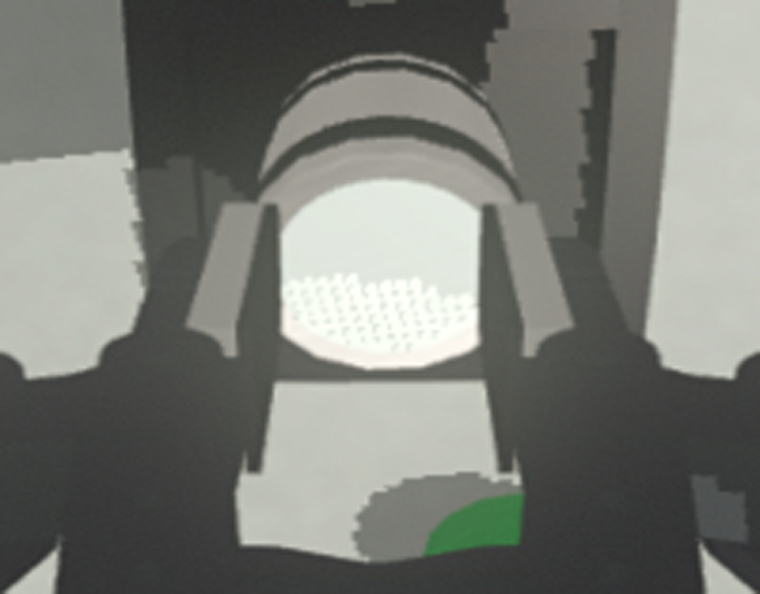

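View pics/t2z.png

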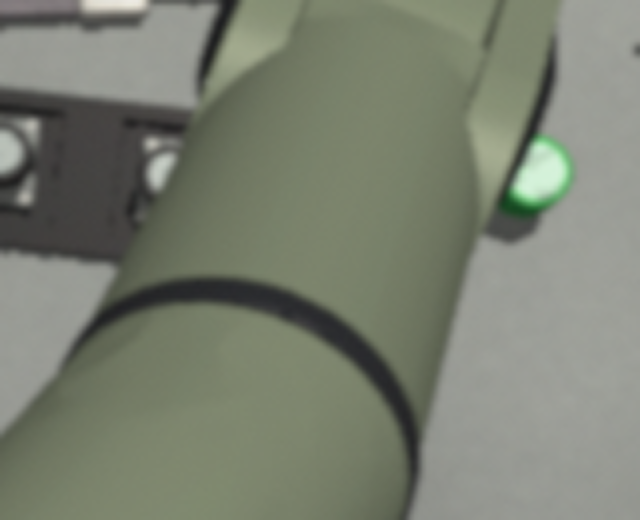

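```bash
python3 - <<'E'
from workcell import bot
from h import *
s=bot.observe();p=np.array(s['position']);sc=bot.get_calibration('scene')
b=bot.grab_frame('scene')
f=8;o=np.array([200,170])
im=cv2.resize(b[170:245,200:290],None,fx=f,fy=f,interpolation=cv2.INTER_CUBIC)
a=s['tool_rot'][2];ey=np.array([np.sin(a),-np.cos(a),0])
for dz,col in((0,(0,0,255)),(.02,(0,255,255)),(.045,(0,255,0))):
    for sg in(-1,1):
        q=(proj(sc,p+[0,0,dz]+sg*.01275*ey)-o+.5)*f;cv2.circle(im,tuple(int(x) for x in q),4,col,2)
cv2.imwrite('pics/s3.png',im)
E
```

```text
(no output)
```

View pics/s3.png

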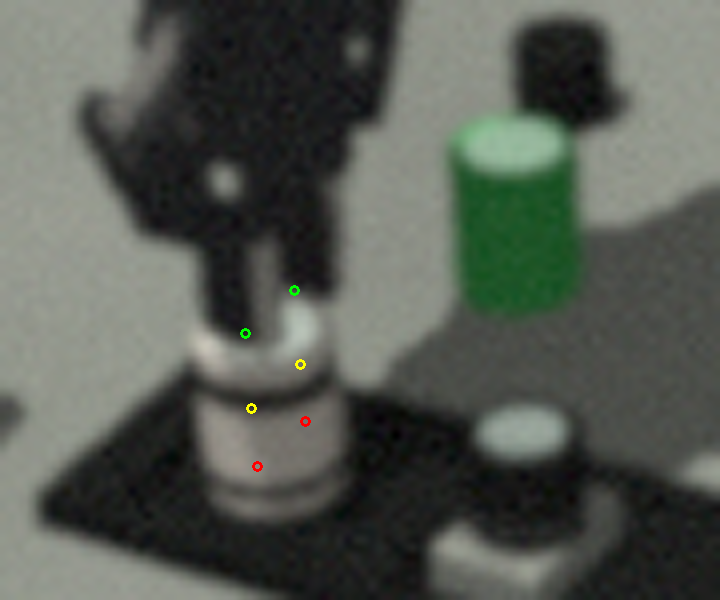

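Both cameras agree that the real fingertips sit about 42 mm above the reported TCP. The jaws closed above the loupe without touching it. I'll open and go down in small steps, checking force and pictures rather than trusting the reported TCP.

Call:
{"api": "servo_tool", "payload": {"targets": [[[0, 0, -0.1], 0], [[-0.06, 0, 0], 0], [[0, 0, 0], 0], [[0, 0, 0], 0], [[0, 0, 0], 0]], "gripper": 0.7}}

```text
clock: 5.48
position: [0.6148, -0.0957, 0.0248]
tool_rot: [-3.141, -0.0, 1.433]
force: [0.0, 0.1, -1.0]
grip_width: 0.0722
```

Call:
{"api": "servo_tool", "payload": {"targets": [[[0, 0, 0.1], 0], [[0, 0, 0.15], 0], [[0, 0, 0.15], 0], [[0, 0, 0.1], 0], [[0, 0, 0], 0]]}}

```text
clock: 6.1
position: [0.6146, -0.0957, -0.0006]
tool_rot: [-3.141, 0.0, 1.433]
force: [-0.4, -0.3, 0.6]
grip_width: 0.0725
```

```bash
python3 - <<'E'
from workcell import bot
from h import *
b=bot.grab_frame('scene');w=bot.grab_frame('wrist')
im=cv2.resize(b[170:245,200:290],None,fx=6,fy=6,interpolation=cv2.INTER_CUBIC)
cv2.imwrite('pics/s4.png',im);cv2.imwrite('pics/w4.png',w)
E
```

```text
(no output)
```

View pics/s4.png

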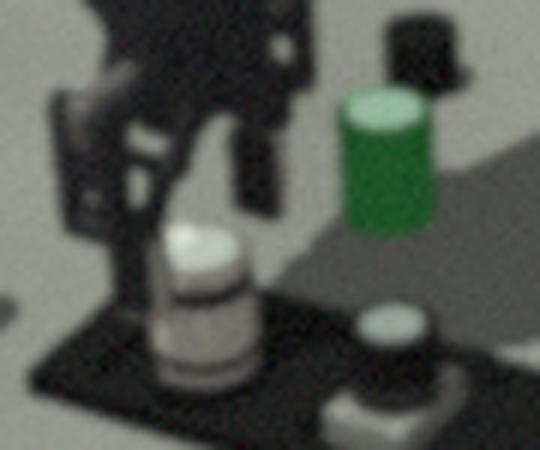

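View pics/w4.png

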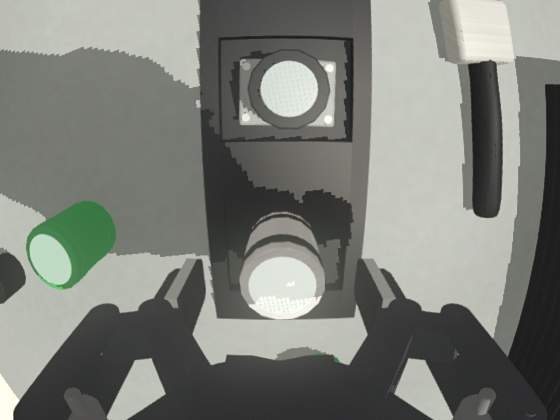

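Confirmed: with reported z at −0.001, the tips are visibly at about 45 mm. I'll lower 21 mm more and close.

Call:
{"api": "servo_tool", "payload": {"targets": [[[0, 0, 0.12], 0], [[0, 0, 0.12], 0], [[0, 0, 0.12], 0], [[0, 0, 0.06], 0], [[0, 0, 0], 0]]}}

```text
clock: 6.82
position: [0.6147, -0.0957, -0.0214]
tool_rot: [-3.141, 0.0, 1.433]
force: [-0.2, 0.4, 0.4]
grip_width: 0.0725
```

Call:
{"api": "servo_tool", "payload": {"targets": [[[0, 0, 0], 0], [[0, 0, 0], 0], [[0, 0, 0], 0], [[0, 0, 0], 0], [[0, 0, 0], 0], [[0, 0, 0], 0]], "gripper": -0.4}}

```text
clock: 7.58
position: [0.615, -0.0957, -0.0208]
tool_rot: [3.141, -0.0, 1.433]
force: [-2.6, 1.0, 5.7]
grip_width: 0.0392
```

```bash
python3 - <<'E'
from workcell import bot
from h import *
b=bot.grab_frame('scene')
cv2.imwrite('pics/s5.png',cv2.resize(b[170:245,200:290],None,fx=6,fy=6,interpolation=cv2.INTER_CUBIC))
plan(bot.observe(),[.615,-.095,.05],82,5)
E
```

```text
[[[0.0,-0.0,-0.28],np.float64(0.0)],[[0.0,-0.0,-0.28],np.float64(0.0)],[[0.0,-0.0,-0.28],np.float64(0.0)],[[0.0,-0.0,-0.28],np.float64(0.0)],[[0.0,-0.0,-0.28],np.float64(0.0)]]
```

View pics/s5.png

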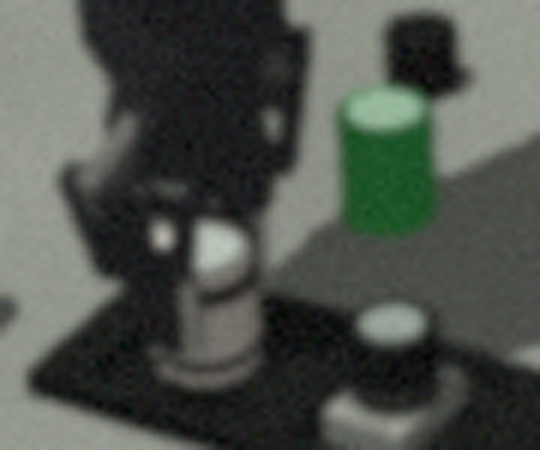

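Gripped: the opening reads 39.2 mm and the jaws are visibly around the body. Lifting.

Call:
{"api": "servo_tool", "payload": {"targets": [[[0, 0, -0.06], 0], [[0, 0, -0.12], 0], [[0, 0, -0.3], 0], [[0, 0, -0.5], 0], [[0, 0, -0.6], 0], [[0, 0, -0.4], 0], [[0, 0, -0.1], 0], [[0, 0, 0], 0]], "newtons": 40}}

```text
clock: 8.62
position: [0.6147, -0.0955, 0.0827]
tool_rot: [-3.141, -0.0, 1.433]
force: [0.7, -0.4, -1.4]
grip_width: 0.0391
```

```bash
python3 - <<'E'
from workcell import bot
from h import *
s=bot.observe();print({k:np.round(s[k],3) for k in ['clock','position','tool_rot','force','grip_width']})
b=bot.grab_frame('scene');w=bot.grab_frame('wrist')
cv2.imwrite('pics/s6.png',b);cv2.imwrite('pics/w6.png',w)
plan(s,[.5371,.3404,.083],120,16)
E
```

```text
{'clock': np.float64(8.625), 'position': array([ 0.615, -0.096,  0.083]), 'tool_rot': array([-3.141, -0.   ,  1.433]), 'force': array([ 0.669, -0.407, -1.431]), 'grip_width': np.float64(0.039)}
[[[0.53,-0.17,-0.0],np.float64(-0.47)],[[0.53,-0.15,-0.0],np.float64(-0.47)],[[0.54,-0.13,-0.0],np.float64(-0.47)],[[0.54,-0.1,-0.0],np.float64(-0.47)],[[0.55,-0.08,-0.0],np.float64(-0.47)],[[0.55,-0.06,-0.0],np.float64(-0.47)],[[0.55,-0.04,-0.0],np.float64(-0.47)],[[0.55,-0.01,-0.0],np.float64(-0.47)],[[0.55,0.01,-0.0],np.float64(-0.47)],[[0.55,0.03,-0.0],np.float64(-0.47)],[[0.55,0.05,-0.0],np.float64(-0.47)],[[0.55,0.08,-0.0],np.float64(-0.47)],[[0.54,0.1,-0.0],np.float64(-0.47)],[[0.54,0.12,-0.0],np.float64(-0.47)],[[0.53,0.14,-0.0],np.float64(-0.47)],[[0.53,0.17,-0.0],np.float64(-0.47)]]
```

View pics/s6.png

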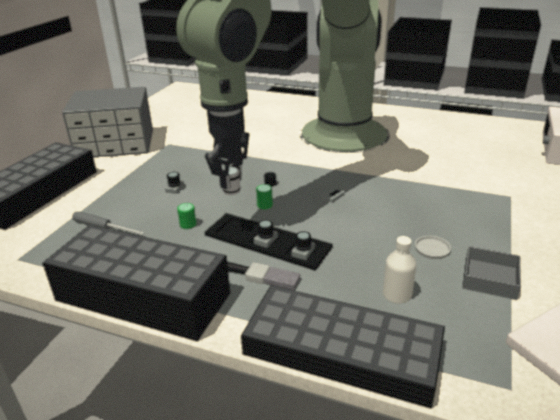

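View pics/w6.png

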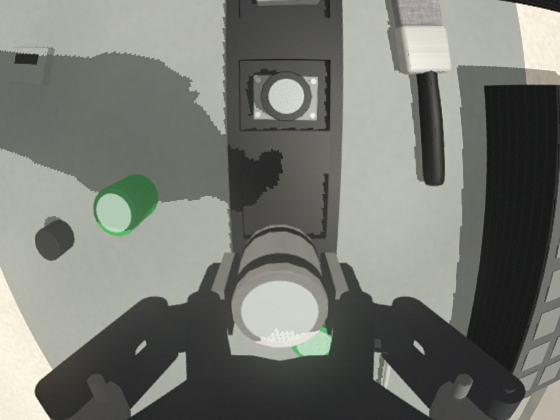

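The loupe is lifted upright and held at about (280,300) in the wrist view. Moving to the dish.

Call:
{"api": "servo_tool", "payload": {"targets": [[[0.3, -0.09, 0], -0.47], [[0.53, -0.15, 0], -0.47], [[0.54, -0.13, 0], -0.47], [[0.54, -0.1, 0], -0.47], [[0.55, -0.08, 0], -0.47], [[0.55, -0.06, 0], -0.47], [[0.55, -0.04, 0], -0.47], [[0.55, -0.01, 0], -0.47]]}}

```text
clock: 9.72
position: [0.578, 0.1121, 0.0824]
tool_rot: [-3.141, -0.0, 1.765]
force: [1.1, -0.5, -1.6]
grip_width: 0.0392
```

Call:
{"api": "servo_tool", "payload": {"targets": [[[0.55, 0.01, 0], -0.47], [[0.55, 0.03, 0], -0.47], [[0.55, 0.05, 0], -0.47], [[0.55, 0.08, 0], -0.47], [[0.54, 0.1, 0], -0.47], [[0.54, 0.12, 0], -0.47], [[0.53, 0.14, 0], -0.47], [[0.5, 0.15, 0], -0.47], [[0.23, 0.08, 0], 0], [[0, 0, 0], 0], [[0, 0, 0], 0]]}}

```text
clock: 11.1
position: [0.5387, 0.3366, 0.0829]
tool_rot: [-3.141, 0.001, 2.087]
force: [-0.2, 0.4, -0.6]
grip_width: 0.0388
```

```bash
python3 - <<'E'
from workcell import bot
from h import *
s=bot.observe();print({k:np.round(s[k],3) for k in ['clock','position','tool_rot','force','grip_width']})
c=bot.get_calibration('wrist');w=bot.grab_frame('wrist');b=bot.grab_frame('scene')
np.save('pose7.npy',c['pose'])
cv2.imwrite('pics/w7.png',w);cv2.imwrite('pics/s7.png',b)
E
```

```text
{'clock': np.float64(11.1), 'position': array([0.539, 0.337, 0.083]), 'tool_rot': array([-3.141e+00,  1.000e-03,  2.087e+00]), 'force': array([-0.225,  0.442, -0.605]), 'grip_width': np.float64(0.039)}
```

View pics/w7.png

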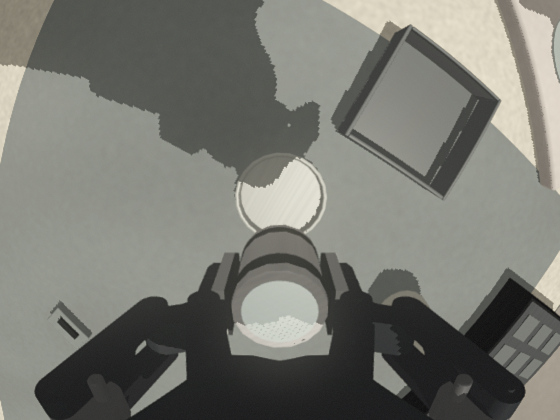

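View pics/s7.png

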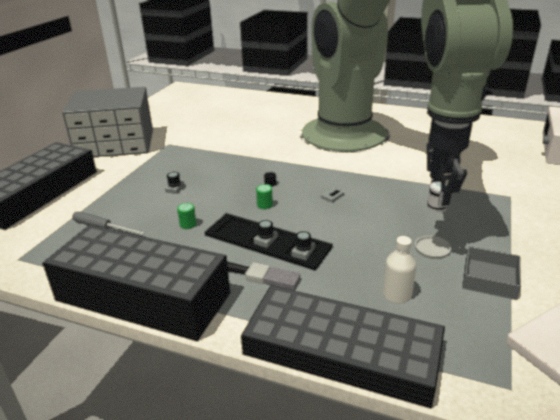

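The dish rim circle in the wrist view spans about x 236–327, y 153–238. The bottle shadow sits right of the gripper, so I'll check clearance there.

```bash
python3 - <<'E'
from workcell import bot
from h import *
c=bot.get_calibration('wrist');c['pose']=np.load('pose7.npy')
P=[(236,196),(327,196),(281,153),(250,163),(313,163),(240,214),(323,214)]
W=np.array([wplane(c,*p,.01)[:2] for p in P])
A=np.c_[2*W,np.ones(len(W))];x=np.linalg.lstsq(A,(W**2).sum(1),rcond=None)[0];print('dish',x[:2].round(4),'r',np.sqrt(x[2]+x[0]**2+x[1]**2).round(4))
t=bot.get_calibration('top');print('bottle base',plane(t,158,148,0).round(3),'cap',plane(t,144,133,.12).round(3))
# held loupe in wrist: rim x 233..327, y ~263..350
im=cv2.imread('pics/w7.png');g=cv2.cvtColor(im,cv2.COLOR_BGR2GRAY)
for z in (.15,.158,.165):print('loupe top',z,[wplane(c,u,v,z).round(4) for u,v in((233,304),(327,304),(280,345))])
s=bot.observe();plan(s,[.5375,.3405,.083],120,1)
E
```

```text
dish [0.5389 0.3401] r 0.0375
bottle base [0.703 0.297 0.   ] cap [0.709 0.294 0.12 ]
loupe top 0.15 [array([0.5236, 0.323 , 0.15  ]), array([0.5588, 0.3429, 0.15  ]), array([0.5528, 0.3125, 0.15  ])]
loupe top 0.158 [array([0.5221, 0.3285, 0.158 ]), array([0.5548, 0.347 , 0.158 ]), array([0.5492, 0.3188, 0.158 ])]
loupe top 0.165 [array([0.5207, 0.3333, 0.165 ]), array([0.5513, 0.3506, 0.165 ]), array([0.5461, 0.3242, 0.165 ])]
[[[0.08,0.02,-0.0],np.float64(-0.08)]]
```

Call:
{"api": "servo_tool", "payload": {"targets": [[[0.07, 0, 0.2], 0], [[0, 0, 0.4], 0], [[0, 0, 0.5], 0], [[0, 0, 0.4], 0], [[0, 0, 0.25], 0], [[0, 0, 0.15], 0], [[0, 0, 0.08], 0], [[0, 0, 0.04], 0], [[0, 0, 0], 0], [[0, 0, 0], 0]]}}

```text
clock: 12.45
position: [0.5368, 0.341, -0.0177]
tool_rot: [3.141, -0.0, 2.089]
force: [0.8, 0.3, -1.0]
grip_width: 0.039
```

Call:
{"api": "servo_tool", "payload": {"targets": [[[0, 0, 0.03], 0], [[0, 0, 0.03], 0], [[0, 0, 0], 0], [[0, 0, 0], 0]]}}

```text
clock: 12.95
position: [0.5366, 0.3408, -0.0211]
tool_rot: [-3.141, 0.0, 2.089]
force: [-0.4, 0.5, -1.6]
grip_width: 0.0393
```

```bash
python3 - <<'E'
from workcell import bot
from h import *
b=bot.grab_frame('scene')
cv2.imwrite('pics/s8.png',cv2.resize(b[180:270,390:490],None,fx=6,fy=6,interpolation=cv2.INTER_CUBIC))
E
```

View pics/s8.png

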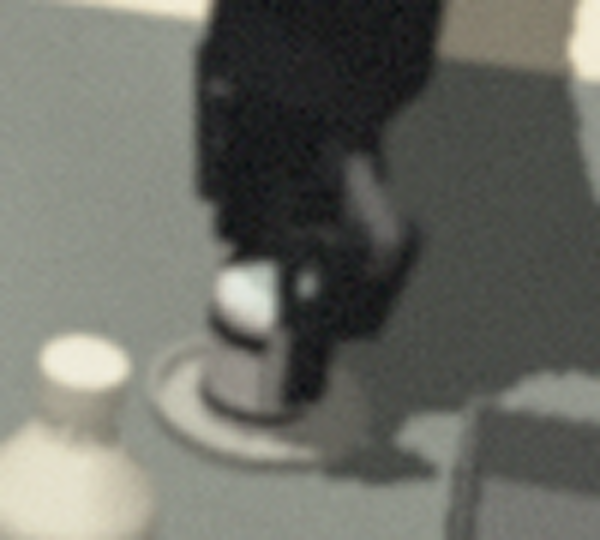

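Call:
{"api": "servo_tool", "payload": {"targets": [[[0, 0, 0.02], 0], [[0, 0, 0.02], 0], [[0, 0, 0], 0], [[0, 0, 0], 0]]}}

```text
clock: 13.5
position: [0.5367, 0.3409, -0.0218]
tool_rot: [3.141, -0.0, 2.089]
force: [-7.6, -4.3, 22.9]
grip_width: 0.039
```

Contact with the dish floor: 23 N. I'll ease off slightly and release.

Call:
{"api": "servo_tool", "payload": {"targets": [[[0, 0, -0.02], 0], [[0, 0, 0], 0]]}}

```text
clock: 13.75
position: [0.5367, 0.3409, -0.0218]
tool_rot: [3.141, -0.0, 2.089]
force: [-2.8, -1.8, 9.2]
grip_width: 0.0388
```

Call:
{"api": "servo_tool", "payload": {"targets": [[[0, 0, 0], 0], [[0, 0, 0], 0], [[0, 0, 0], 0], [[0, 0, 0], 0], [[0, 0, 0], 0]], "gripper": 0.6}}

```text
clock: 14.38
position: [0.5366, 0.3408, -0.0221]
tool_rot: [-3.142, 0.0, 2.089]
force: [-0.3, 0.2, 0.1]
grip_width: 0.068
```

Call:
{"api": "servo_tool", "payload": {"targets": [[[0, 0, -0.1], 0], [[0, 0, -0.3], 0], [[0, 0, -0.6], 0], [[0, 0, -0.8], 0], [[0, 0, -0.8], 0], [[0, 0, 0], 0]]}}

```text
clock: 15.12
position: [0.5382, 0.3418, 0.112]
tool_rot: [3.136, -0.001, 2.089]
force: [-0.3, -0.1, -0.1]
grip_width: 0.068
```

```bash
python3 - <<'E'
from workcell import bot
from h import *
c=bot.get_calibration('wrist');w=bot.grab_frame('wrist');b=bot.grab_frame('scene')
np.save('pose9.npy',c['pose'])
cv2.imwrite('pics/w9.png',w)
cv2.imwrite('pics/s9.png',cv2.resize(b[180:270,390:490],None,fx=6,fy=6,interpolation=cv2.INTER_CUBIC))
plan(bot.observe(),[.4899,-.331,.12],50,18)
E
```

```text
[[[-0.62,-0.41,-0.01],np.float64(0.77)],[[-0.65,-0.37,-0.01],np.float64(0.77)],[[-0.67,-0.33,-0.01],np.float64(0.77)],[[-0.69,-0.28,-0.01],np.float64(0.77)],[[-0.71,-0.23,-0.01],np.float64(0.77)],[[-0.73,-0.19,-0.01],np.float64(0.77)],[[-0.74,-0.14,-0.01],np.float64(0.77)],[[-0.74,-0.09,-0.01],np.float64(0.77)],[[-0.75,-0.04,-0.01],np.float64(0.77)],[[-0.75,0.02,-0.01],np.float64(0.77)],[[-0.75,0.07,-0.01],np.float64(0.77)],[[-0.74,0.12,-0.01],np.float64(0.77)],[[-0.73,0.17,-0.01],np.float64(0.77)],[[-0.72,0.21,-0.01],np.float64(0.77)],[[-0.7,0.26,-0.01],np.float64(0.77)],[[-0.68,0.31,-0.01],np.float64(0.77)],[[-0.66,0.35,-0.01],np.float64(0.77)],[[-0.63,0.4,-0.01],np.float64(0.77)]]
```

View pics/w9.png

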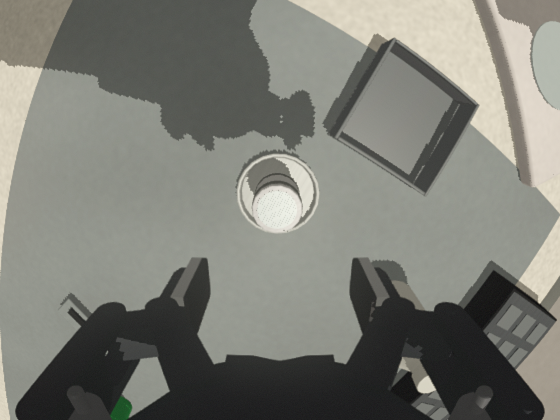

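View pics/s9.png

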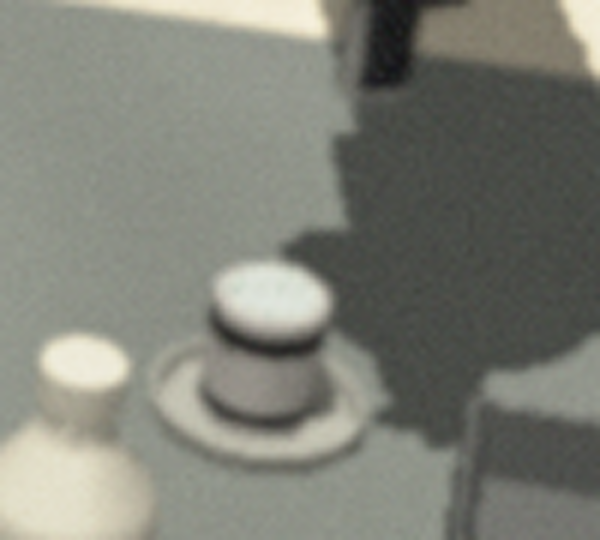

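The loupe stands upright in the dish, with its top at (277,208) inside a rim centred near (278,193). Moving on to the module.

Call:
{"api": "servo_tool", "payload": {"targets": [[[-0.3, -0.2, -0.1], 0.77], [[-0.65, -0.37, -0.1], 0.77], [[-0.67, -0.33, 0], 0.77], [[-0.69, -0.28, 0], 0.77], [[-0.71, -0.23, 0], 0.77], [[-0.73, -0.19, 0], 0.77], [[-0.74, -0.14, 0], 0.77], [[-0.74, -0.09, 0], 0.77], [[-0.75, -0.04, 0], 0.77]], "gripper": 0.9}}

```text
clock: 16.35
position: [0.5131, 0.0218, 0.1176]
tool_rot: [-3.141, 0.0, 1.479]
force: [0.4, -1.1, 0.1]
grip_width: 0.0814
```

Call:
{"api": "servo_tool", "payload": {"targets": [[[-0.75, 0.02, 0], 0.77], [[-0.75, 0.07, 0], 0.77], [[-0.74, 0.12, 0], 0.77], [[-0.73, 0.17, 0], 0.77], [[-0.72, 0.21, 0], 0.77], [[-0.7, 0.26, 0], 0.77], [[-0.68, 0.31, 0], 0.77], [[-0.66, 0.35, 0], 0.77], [[-0.3, 0.2, 0], 0.77], [[0, 0, 0], 0]]}}

```text
clock: 17.6
position: [0.4935, -0.2939, 0.1176]
tool_rot: [-3.141, 0.001, 0.876]
force: [-0.4, 1.2, -0.0]
grip_width: 0.0811
```

```bash
python3 - <<'E'
from workcell import bot
from h import *
c=bot.get_calibration('wrist');w=bot.grab_frame('wrist')
np.save('pose10.npy',c['pose']);print(c['pose'][:3,3].round(3),bot.observe()['position'],bot.observe()['qpos'])
cv2.imwrite('pics/w10.png',w)
c['pose']=np.load('pose9.npy');print('loupe',wplane(c,277,208,.053),'dish',wplane(c,278,193,.01))
E
```

```text
[ 0.543 -0.236  0.3  ] [ 0.49397845 -0.29262749  0.11754152] [ 0.01229121  0.61761121  0.61442918  1.82837008 -0.46316803  0.84386675
  0.16273501]
loupe [0.53778579 0.33971544 0.053     ] dish [0.53830133 0.34058983 0.01      ]
```

View pics/w10.png

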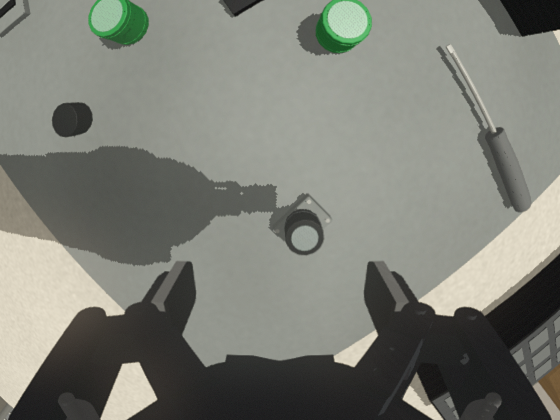

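```bash
python3 - <<'E'
import cv2
im=cv2.imread('pics/w10.png');cv2.imwrite('pics/w10z.png',cv2.resize(im[180:265,255:345],None,fx=7,fy=7,interpolation=cv2.INTER_CUBIC))
E
```

```text
(no output)
```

View pics/w10z.png

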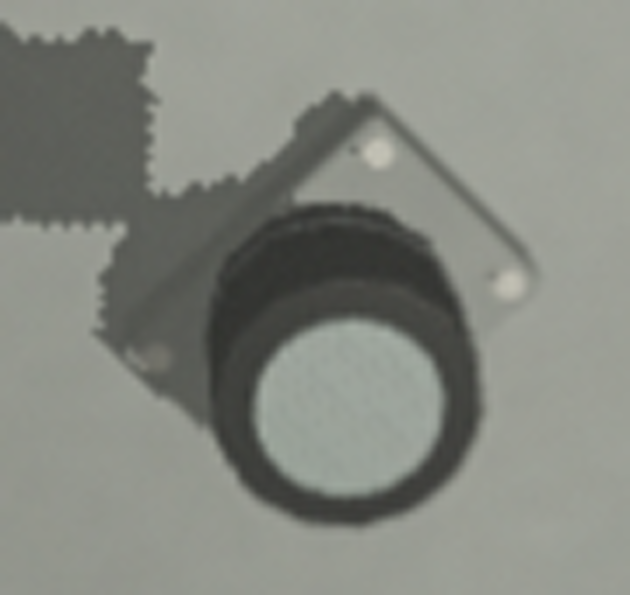

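```bash
python3 - <<'E'
from workcell import bot
from h import *
c=bot.get_calibration('wrist');c['pose']=np.load('pose10.npy')
f=lambda p,z:wplane(c,255+(p[0]+.5)/7-.5,180+(p[1]+.5)/7-.5,z)
A,B,C=[f(p,.0145) for p in((378,152),(510,284),(157,357))]
print(A,B,C,'short',np.linalg.norm(B-A),'long',np.linalg.norm(C-A))
d=A-C;print('long ang',np.degrees(np.arctan2(d[1],d[0])));d=B-A;print('short ang',np.degrees(np.arctan2(d[1],d[0])),'centre',(B+C)/2)
print('lens',f((349,406),.044))
for p in((374,95),(540,275),(95,330)):print('base corner',f(p,.007))
s=bot.observe();print(np.degrees(s['tool_rot'][2]))
E
```

```text
[ 0.50932662 -0.31809055  0.0145    ] [ 0.51159035 -0.34407718  0.0145    ] [ 0.46847632 -0.32162608  0.0145    ] short 0.026085041375266838 long 0.04100301054021651
long ang 4.946529832421255
short ang -85.0214441060145 centre [ 0.49003334 -0.33285163  0.0145    ]
lens [ 0.49006145 -0.33277663  0.044     ]
base corner [ 0.51296422 -0.31367384  0.007     ]
base corner [ 0.51476797 -0.34858026  0.007     ]
base corner [ 0.46251359 -0.3153313   0.007     ]
50.3329986336075
```

```bash
python3 - <<'E'
from workcell import bot
from h import *
sc=bot.get_calibration('scene')
for o in (.02,.026,.033):
  for z in(.01,.02,.03,.04):print(o,z,((proj(sc,[.5366+.869*o,.3408+.495*o,z])-[390,180]+.5)*6).round(0))
plan(bot.observe(),[.490,-.3328,.05],95,7)
E
```

```text
0.02 0.01 [278. 432.]
0.02 0.02 [282. 409.]
0.02 0.03 [286. 386.]
0.02 0.04 [290. 363.]
0.026 0.01 [285. 442.]
0.026 0.02 [289. 419.]
0.026 0.03 [293. 396.]
0.026 0.04 [297. 373.]
0.033 0.01 [293. 454.]
0.033 0.02 [297. 431.]
0.033 0.03 [301. 408.]
0.033 0.04 [306. 385.]
[[[-0.1,0.06,0.19],np.float64(-1.28)],[[-0.1,0.05,0.19],np.float64(-1.28)],[[-0.11,0.04,0.19],np.float64(-1.28)],[[-0.11,0.03,0.19],np.float64(-1.28)],[[-0.11,0.02,0.19],np.float64(-1.28)],[[-0.12,0.0,0.19],np.float64(-1.28)],[[-0.12,-0.01,0.19],np.float64(-1.28)]]
```

Call:
{"api": "servo_tool", "payload": {"targets": [[[-0.06, 0.04, 0.14], -0.9], [[-0.07, 0.04, 0.14], -0.9], [[-0.07, 0.03, 0.14], -0.9], [[-0.08, 0.03, 0.14], -0.9], [[-0.08, 0.02, 0.14], -0.9], [[-0.08, 0.01, 0.14], -0.9], [[-0.08, 0.01, 0.14], -0.9], [[-0.08, 0, 0.14], -0.9], [[-0.08, 0, 0.14], -0.9], [[-0.08, -0.01, 0.09], -0.9], [[0, 0, 0], 0], [[0, 0, 0], 0]]}}

```text
clock: 19.15
position: [0.4902, -0.3318, 0.0506]
tool_rot: [3.141, -0.0, 1.664]
force: [-0.6, -0.5, -0.1]
grip_width: 0.0812
```

```bash
python3 - <<'E'
from workcell import bot
from h import *
s=bot.observe();print(s['position'],np.degrees(s['tool_rot']),s['qpos'].round(2) if hasattr(s['qpos'],'round') else s['qpos'])
plan(s,[.490,-.3328,-.025],95,1)
E
```

```text
[ 0.49021363 -0.3317815   0.05058445] [ 1.79992905e+02 -1.72702792e-02  9.53398812e+01] [ 0.27  0.68  0.34  1.81 -0.33  0.7   0.88]
[[[-0.02,-0.01,1.51],np.float64(0.07)]]
```

Call:
{"api": "servo_tool", "payload": {"targets": [[[-0.02, 0, 0.3], 0], [[0, 0, 0.4], 0], [[0, 0, 0.4], 0], [[0, 0, 0.2], 0], [[0, 0, 0.1], 0], [[0, 0, 0.1], 0], [[0, 0, 0], 0]]}}

```text
clock: 20.02
position: [0.49, -0.3337, -0.0246]
tool_rot: [3.142, 0.0, 1.665]
force: [0.4, 0.1, 0.5]
grip_width: 0.081
```

```bash
python3 - <<'E'
from workcell import bot
from h import *
b=bot.grab_frame('scene');w=bot.grab_frame('wrist')
cv2.imwrite('pics/s11.png',cv2.resize(b[140:210,130:220],None,fx=7,fy=7,interpolation=cv2.INTER_CUBIC));cv2.imwrite('pics/w11.png',w)
E
```

```text
(no output)
```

View pics/s11.png

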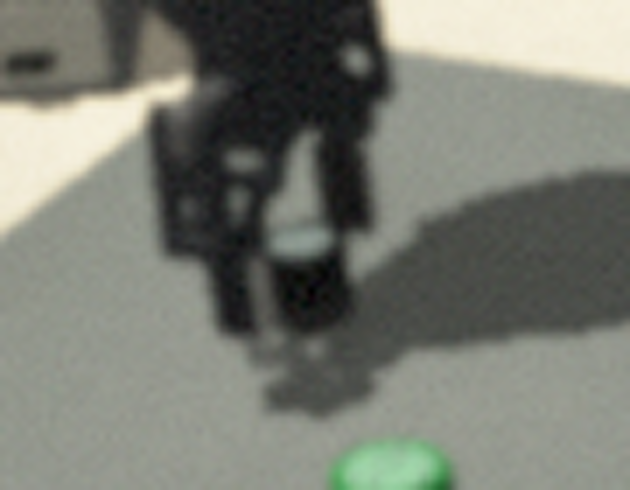

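View pics/w11.png

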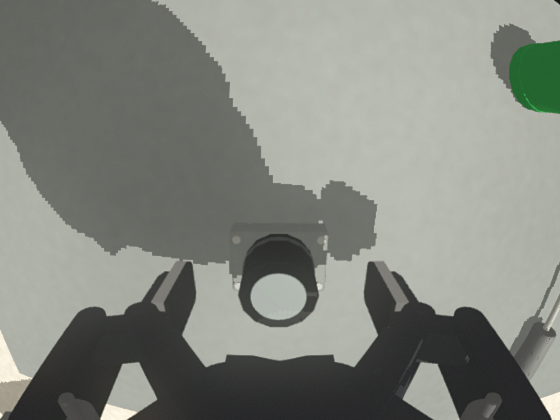

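The jaws are centred on the barrel at (279,290), and the fingers are squared to the base. Closing.

Call:
{"api": "servo_tool", "payload": {"targets": [[[0, 0, 0], 0], [[0, 0, 0], 0], [[0, 0, 0], 0], [[0, 0, 0], 0], [[0, 0, 0], 0], [[0, 0, 0], 0], [[0, 0, 0], 0]], "gripper": -0.5, "newtons": 40}}

```text
clock: 21.0
position: [0.4901, -0.3337, -0.0243]
tool_rot: [3.141, 0.0, 1.665]
force: [-0.4, 0.7, 5.5]
grip_width: 0.033
```

Call:
{"api": "servo_tool", "payload": {"targets": [[[0, 0, -0.06], 0], [[0, 0, -0.12], 0], [[0, 0, -0.3], 0], [[0, 0, -0.5], 0], [[0, 0, -0.6], 0], [[0, 0, -0.4], 0], [[0, 0, -0.1], 0], [[0, 0, 0], 0]]}}

```text
clock: 22.0
position: [0.4901, -0.3335, 0.0796]
tool_rot: [3.141, 0.0, 1.665]
force: [-0.1, -0.2, -0.7]
grip_width: 0.0331
```

```bash
python3 - <<'E'
from workcell import bot
from h import *
s=bot.observe()
b=bot.grab_frame('scene');w=bot.grab_frame('wrist')
cv2.imwrite('pics/s12.png',cv2.resize(b[100:210,130:260],None,fx=5,fy=5,interpolation=cv2.INTER_CUBIC));cv2.imwrite('pics/w12.png',w)
plan(s,[.6165,-.0972,.083],82.2,12)
E
```

```text
[[[0.37,0.25,-0.01],np.float64(0.22)],[[0.38,0.24,-0.01],np.float64(0.22)],[[0.38,0.23,-0.01],np.float64(0.22)],[[0.39,0.22,-0.01],np.float64(0.22)],[[0.39,0.22,-0.01],np.float64(0.22)],[[0.39,0.21,-0.01],np.float64(0.22)],[[0.4,0.2,-0.01],np.float64(0.22)],[[0.4,0.19,-0.01],np.float64(0.22)],[[0.41,0.19,-0.01],np.float64(0.22)],[[0.41,0.18,-0.01],np.float64(0.22)],[[0.41,0.17,-0.01],np.float64(0.22)],[[0.42,0.16,-0.01],np.float64(0.22)]]
```

View pics/s12.png

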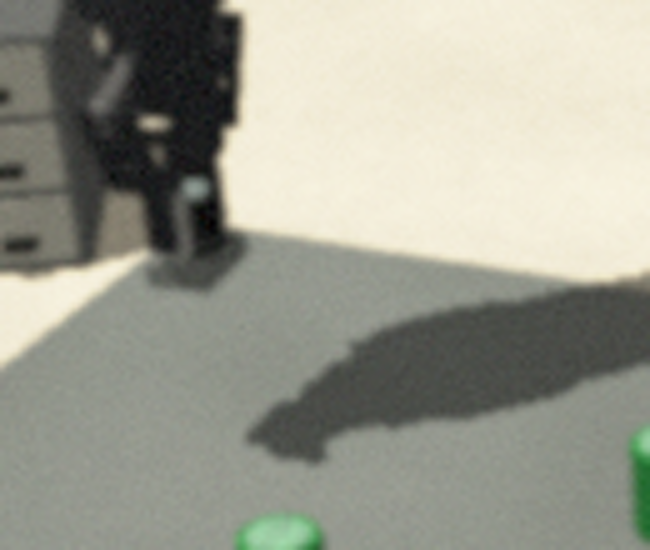

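View pics/w12.png

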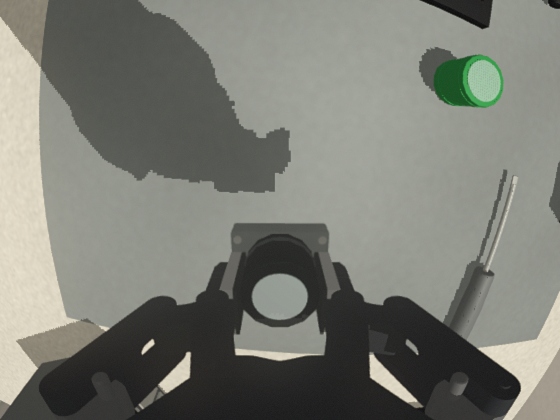

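The module is held level and square. Carrying it to the tray.

Call:
{"api": "servo_tool", "payload": {"targets": [[[0.2, 0.13, 0], 0.22], [[0.38, 0.24, 0], 0.22], [[0.38, 0.23, 0], 0.22], [[0.39, 0.22, 0], 0.22], [[0.39, 0.22, 0], 0.22], [[0.39, 0.21, 0], 0.22], [[0.4, 0.2, 0], 0.22], [[0.4, 0.19, 0], 0.22], [[0.41, 0.19, 0], 0.22], [[0.41, 0.18, 0], 0.22], [[0.41, 0.17, 0], 0.22], [[0.4, 0.16, 0], 0.22]]}}

```text
clock: 23.6
position: [0.611, -0.1053, 0.0788]
tool_rot: [-3.141, -0.0, 1.434]
force: [-0.6, -0.4, 0.3]
grip_width: 0.033
```

Call:
{"api": "servo_tool", "payload": {"targets": [[[0.16, 0.09, 0], 0], [[0, 0, 0], 0], [[0, 0, 0], 0]]}}

```text
clock: 23.98
position: [0.6159, -0.1007, 0.0794]
tool_rot: [-3.141, 0.0, 1.434]
force: [-0.5, -0.5, -1.4]
grip_width: 0.0326
```

```bash
python3 - <<'E'
from workcell import bot
from h import *
s=bot.observe();print(s['position'],np.degrees(s['tool_rot']))
c=bot.get_calibration('wrist');np.save('pose13.npy',c['pose']);w=bot.grab_frame('wrist')
cv2.imwrite('pics/w13.png',w)
plan(s,[.6165,-.0972,.083],82.2,1)
E
```

```text
[ 0.6158569  -0.10067069  0.0793536 ] [-1.79984903e+02  2.68997158e-02  8.21365974e+01]
[[[0.07,0.0,-0.07],np.float64(-0.01)]]
```

View pics/w13.png

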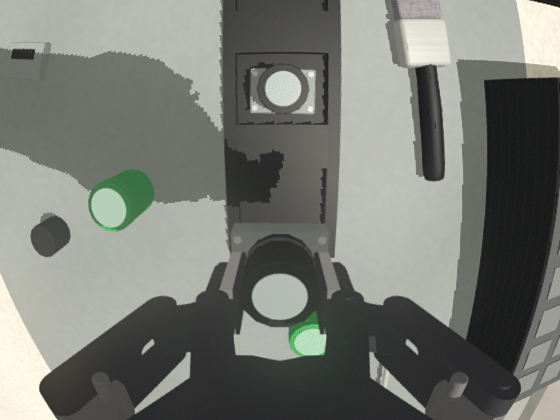

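Call:
{"api": "servo_tool", "payload": {"targets": [[[0.07, 0, 0.2], 0], [[0, 0, 0.4], 0], [[0, 0, 0.5], 0], [[0, 0, 0.3], 0], [[0, 0, 0.15], 0], [[0, 0, 0.05], 0], [[0, 0, 0], 0], [[0, 0, 0], 0]]}}

```text
clock: 25.02
position: [0.6172, -0.0963, -0.0]
tool_rot: [3.141, -0.0, 1.434]
force: [-0.1, 0.2, 0.2]
grip_width: 0.0328
```

```bash
python3 - <<'E'
from workcell import bot
from h import *
s=bot.observe();print(s['position'])
w=bot.grab_frame('wrist');b=bot.grab_frame('scene')
cv2.imwrite('pics/w14.png',w)
cv2.imwrite('pics/s14.png',cv2.resize(b[170:270,190:310],None,fx=6,fy=6,interpolation=cv2.INTER_CUBIC))
E
```

```text
[ 6.17165138e-01 -9.63129171e-02 -1.99246154e-05]
```

View pics/w14.png

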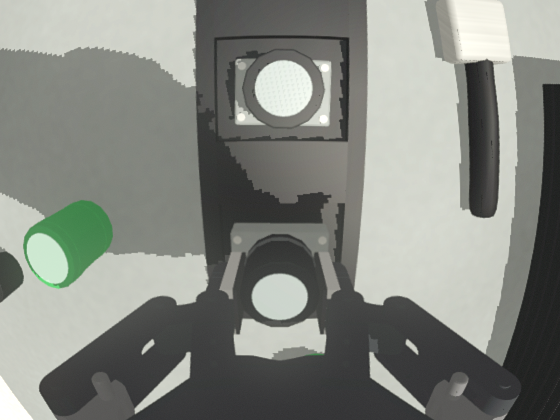

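View pics/s14.png

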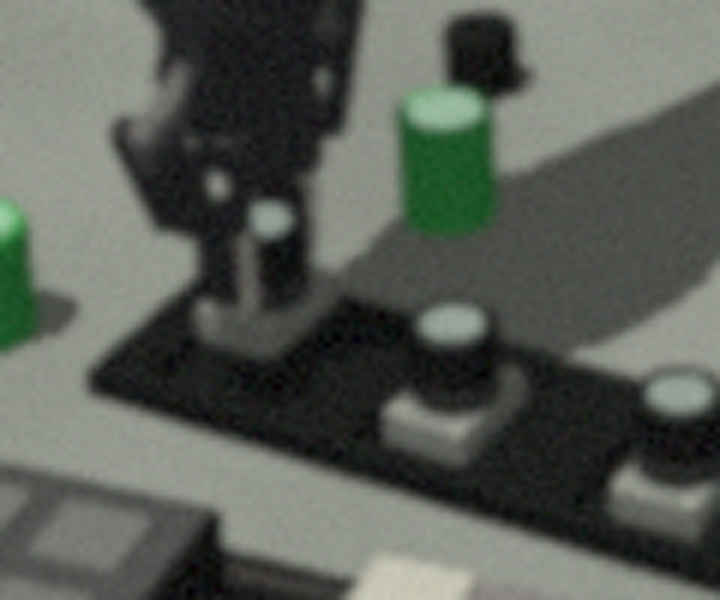

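The module is aligned over the pocket, about 20 mm up. Lowering.

Call:
{"api": "servo_tool", "payload": {"targets": [[[-0.02, 0, 0.1], 0], [[0, 0, 0.1], 0], [[0, 0, 0.08], 0], [[0, 0, 0.06], 0], [[0, 0, 0.03], 0], [[0, 0, 0], 0], [[0, 0, 0], 0]]}}

```text
clock: 26.0
position: [0.6168, -0.0973, -0.019]
tool_rot: [3.141, 0.0, 1.434]
force: [0.0, 0.3, -0.7]
grip_width: 0.0324
```

Call:
{"api": "servo_tool", "payload": {"targets": [[[0, 0, 0.02], 0], [[0, 0, 0], 0], [[0, 0, 0], 0]]}}

```text
clock: 26.38
position: [0.6167, -0.0973, -0.0201]
tool_rot: [3.142, 0.0, 1.434]
force: [0.0, -0.5, -1.1]
grip_width: 0.033
```

Call:
{"api": "servo_tool", "payload": {"targets": [[[0, 0, 0.015], 0], [[0, 0, 0], 0], [[0, 0, 0], 0]]}}

```text
clock: 26.75
position: [0.6167, -0.0973, -0.0203]
tool_rot: [3.141, -0.0, 1.434]
force: [-4.4, 1.3, 10.4]
grip_width: 0.0329
```

Light floor contact (10 N) at the expected height. I'll release, retreat straight up and check.

Call:
{"api": "servo_tool", "payload": {"targets": [[[0, 0, -0.01], 0], [[0, 0, 0], 0], [[0, 0, 0], 0], [[0, 0, 0], 0], [[0, 0, 0], 0], [[0, 0, 0], 0]], "gripper": 0.6}}

```text
clock: 27.5
position: [0.6166, -0.0973, -0.0204]
tool_rot: [-3.142, 0.0, 1.434]
force: [-0.9, 0.0, -0.2]
grip_width: 0.0687
```

Call:
{"api": "servo_tool", "payload": {"targets": [[[0, 0, -0.1], 0], [[0, 0, -0.3], 0], [[0, 0, -0.6], 0], [[0, 0, -0.8], 0], [[0, 0, -0.8], 0], [[0, 0, -0.8], 0], [[0, 0, 0], 0], [[0, 0, 0], 0]]}}

```text
clock: 28.5
position: [0.6165, -0.0971, 0.15]
tool_rot: [3.141, -0.0, 1.435]
force: [0.0, 0.1, -0.5]
grip_width: 0.068
```

```bash
python3 - <<'E'
from workcell import bot
from h import *
s=bot.observe();print(s['position'],s['clock'])
c=bot.get_calibration('wrist');np.save('pose15.npy',c['pose']);w=bot.grab_frame('wrist');b=bot.grab_frame('scene')
cv2.imwrite('pics/w15.png',w);cv2.imwrite('pics/w15z.png',cv2.resize(w[120:240,220:340],None,fx=5,fy=5,interpolation=cv2.INTER_CUBIC))
cv2.imwrite('pics/s15.png',b)
E
```

```text
[ 0.61651798 -0.09711955  0.14997209] 28.5
```

View pics/w15z.png

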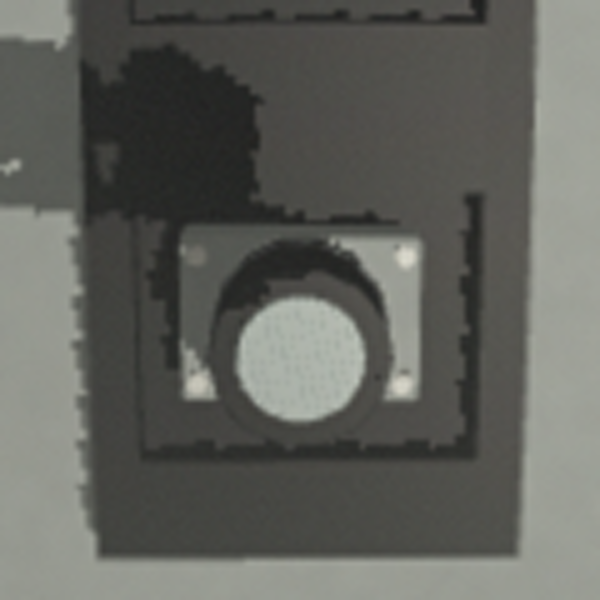

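View pics/s15.png

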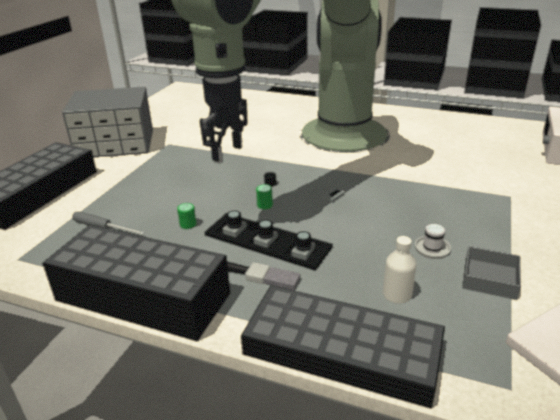

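The wrist view shows the module flat and square in the pocket, with all four screws visible. In the scene view the loupe stands in its dish at (434,238). One numeric check before handing in.

```bash
python3 - <<'E'
from workcell import bot
from h import *
c=bot.get_calibration('wrist');c['pose']=np.load('pose15.npy')
f=lambda p,z:wplane(c,220+(p[0]+.5)/5-.5,120+(p[1]+.5)/5-.5,z)
S=[f(p,.0185) for p in((196,254),(407,257),(199,385),(402,385))]
print('screws centre',np.mean(S,0).round(4),'yaw',[round(np.degrees(np.arctan2(*(b-a)[1::-1])),1) for a,b in((S[0],S[1]),(S[2],S[3]))],'spans',np.linalg.norm(S[1]-S[0]),np.linalg.norm(S[2]-S[0]))
Q=[f(p,.012) for p in((133,192),(485,192),(140,460),(478,460))];print('pocket',np.mean(Q,0).round(4),np.linalg.norm(Q[1]-Q[0]),np.linalg.norm(Q[2]-Q[0]))
print('lens',f((300,358),.048).round(4))
bot.job_done()
E
```

```text
screws centre [ 0.6178 -0.0964  0.0185] yaw [np.float64(-8.7), np.float64(-7.8)] spans 0.04154576118766554 0.026814978980527576
pocket [ 0.619  -0.0998  0.012 ] 0.07029960940624842 0.056325879707595616
lens [ 0.6175 -0.0963  0.048 ]
the job is handed in; nothing more can be done
```

I stood the magnifier in its dish, loaded the camera module into the freed end pocket, released both and handed in the job. The last pictures were taken at about 28.5 s of the 61 s limit.

- **Magnifier:** it stands upright in the dish, about 1 mm from the dish centre in the wrist view. It also stands in the dish in the final scene picture.
- **Module:** it sits lens up and flat, about 1 mm (x) and 3.5 mm (y) from the pocket centre. Its long side is at about −8°, against −7.9° for the tray. Screw spacing at the expected height matched what I measured on the bench.
- **Gripper:** it was open and 170 mm above its release height, with near-zero force.

**What disagreed:**
- **Reported TCP height:** both cameras showed the fingertips about 42–48 mm above the reported TCP. Because of this my first close shut on air just above the magnifier without disturbing it. I then worked from pictures and contact force instead.
- **Hard contact at the dish:** setting the magnifier down peaked at about 23 N at the wrist before I eased off.
- **Pocket centre:** my estimates differed by about 3 mm between views, well inside the 14 mm tolerance.

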